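# Bring the jack up under a clock movement

### The job

Set the grey flanged rest, flange down, in the middle of the jack's platform and let go of it. Then swing the arm that carries the brass clock movement fully home, so that the movement stands over the rest, and turn the jack's black knob to raise the platform until the rest just touches the underside of the movement, bearing on it without lifting it noticeably out of its fork. Leave the other things on the bench where they are.

Things in the scene. Friction and masses are not known exactly. Their poses are not given: they have to be found in the camera images.
- stand: the assembly stand, fixed: a grey base plate 250 x 310 x 12 mm carrying the jack, the knob's column and the arm's post. Origin on the table under the centre of the jack's platform; z up. In its frame the plate runs from x -155 to +95 mm and from y -225 to +85 mm, the knob's axis is at x -115, y 0 mm, and the post of the swing arm is at x 0, y -170 mm.
- platform_top (a point): centre of the top face of the jack's aluminium platform (100 x 100 mm, 8 mm thick, on scissor links); 70 mm above the table when fully down, travel 24 mm; its axes are those of the stand.
- knob_grip (a point): the point to grip on the jack's knob, on its upright axis, about 165 mm above the table. The grip is a black bar 56 mm long (along this point's x axis), 14 mm thick (along its y axis), 38 mm tall; it reaches from 24 mm below this point to 14 mm above it; under it a round hub 26 mm across on a steel column.
- knob (a joint): angle of the knob, rad, 0 (platform down) to 6; it grows as the knob turns clockwise seen from above, and raises the platform by 4.0 mm per radian (25 mm a turn). It turns with about 0.15 N m and stays where it is left, under load too. It starts between 0.7 and 2.3.
- swing (a joint): angle of the swing arm, rad: 0 = fully home against its stop, with the movement straight above the platform; up to 1.6 = swung away. From home it swings clockwise seen from above (away from the robot). It needs about 2 N at the handle and stays where it is left.
- swing_handle (a point): point to grip on the arm's upright steel handle pin, 18 mm in diameter, 75 mm from the pivot; the pin reaches from 36 mm below this point (the top of the arm) to 26 mm above it (216 mm above the table). The point's y axis points from the pivot along the arm to the movement.
- swing_pivot (a point): point on the arm's upright pivot axis, at the handle's height.
- movement: the brass clock movement, 0.5 kg: a round lower plate 80 mm across and a rectangular upper plate 112 x 100 mm, in all 45 mm tall; origin at the centre of the lower face of the lower plate, 121 mm above the table, 170 mm from the arm's pivot. A 10 mm steel hub sticks 4 mm down from its centre. It lies loosely in the arm's fork by its own weight, so that it is lifted when pushed from below.
- rest_mid (a point): centre (half-way up) of the grey plastic movement rest, a loose round cup open at the top: a flange 68 mm across and 6 mm thick at the foot, above it a wall 54 mm in outer diameter and 6 mm thick; 36 mm tall in all, 0.1 to 0.2 kg. This point lies 18 mm above its foot; z up its axis. It starts upright on the table.
- jar: bystander, leave alone: glass jar with a steel lid, 72 mm across, 60 mm tall; origin under its centre
- anvil: bystander, leave alone: dark steel block, 50 x 50 x 45 mm; origin under its centre
- dish: bystander, leave alone: shallow round glass dish, 110 mm across, 22 mm tall; origin under its centre
- loupe: bystander, leave alone: black conical eye loupe, 44 mm across, 36 mm tall; origin under its centre
- driver_a: bystander, leave alone: brass-handled screwdriver, 140 mm long, lying on the table
- driver_b: bystander, leave alone: brass-handled screwdriver, 120 mm long, lying on the table
- oilcup: bystander, leave alone: small white oil cup, 36 mm across, 22 mm tall, standing on the near right part of the stand's base plate; origin under its centre
Not all that is in view belongs to the job. Leave any purple look-alike of the part that bears rest_mid alone.

How it is judged:
By the outcome, as a careful person would: the job done as asked, in the order asked, and still so for the second after the job is handed in, with the robot touching nothing.
It also fails if it takes over 72 s, if anything falls off the work surface, if the arm or the gripper's body presses on something with over 40 N, if the wrist force passes 120 N, or if a joint passes its speed limit or range.

### The arm

A 6-joint arm with a two-finger parallel gripper is mounted at the origin on the work surface. World frame = base frame: x ahead of the robot, y to its left, z up, the work surface at z = 0. Lengths are in m, angles in rad, forces in N, time in s.
With the tool pointing down it reaches from about 0.325 to 0.85 m from the base axis. Payload 4.4 kg.
Tool frame: the origin (TCP) lies midway between the tips of the shut fingers; the grasp point (between the pads) lies 19 mm behind it; z points along the fingers, y is the line along which they close (so a half turn about z gives the same grasp; the last joint's range is limited). The gripper opens to 94 mm and grips with 3 to 60 N. Pads are 16 mm wide; open, the fingers measure 119 mm over their backs; the gripper's body (75 mm by 177 mm) begins 78 mm behind the grasp point.
Start: joints at [-1.312, 0.207, 1.542, -0, 1.393, -0.15], TCP at [0.229, -0.527, 0.205] pointing down, gripper open.
Joint ranges: [-2.73, 2.73], [-0.86, 2.22], [0.23, 2.46], [-1.11, 4.25], [0.08, 2.63], [-2.82, 2.82]. Speed limits (rad/s): [2.79, 2.79, 3.14, 3.14, 3.14, 3.14].

### API

Orientations are given as a unit quaternion [x, y, z, w].
In Python, from bench import arm, cams, order gives the robot as it stands.
- The arm moves only by the shell command python3 -m creep 'ROWS'. ROWS is JSON, a list of rows, each an object of numbers: "dx", "dy", "dz": the shift along the tool's x, y, z in m; "rx", "ry", "rz": the turn, a rotation vector about the tool's x, y, z in rad; "fingers": the opening, from 0 (shut) to 1 (fully open). In form: [{"dx": .., "dy": .., "dz": .., "rx": .., "ry": .., "rz": .., "fingers": ..}, ...]. A call has 1 to 5 rows; each row shifts and turns the commanded pose from where the row before left it, along the tool's axes as they then stand; what a row does not reach is not made up. A row lasts 1/12 s, in which the tool goes at most 41.7 mm and 7.16 degrees, less where a joint would pass 70% of its speed; a pose out of reach is approached as far as the arm can. A call with a gripper value outside its range is refused whole. The fingers move at their own pace and stop on an object; the grip force is fixed at half the most. Time passes only in rows, so rows that do not move let the fingers close. It gives the time, the measured TCP pose, the force, the opening and the grip force at its end, in the units of the state.
- arm.sense(): the state, without advancing time (a new reading comes with each control period).
- cams.get_image(name): name is "scene" or "top" or "wrist"; returns the picture (384x512x3 uint8, red, green, blue); there is no depth.
- cams.get_calibration(name): a dict with "fovy" (degrees; the focal length in pixels is half the picture's height over the tangent of half this angle, whatever the lens; pixels are square), "cx", "cy" (the principal point, pixels), "xyz" and "rotation" of the camera in the world. Camera axes: x right, y down, z forward; pixel columns grow to the right and rows downward; lengths in m; the calibration is good to about 2 mm. A picture is of the moment at which its call begins: read the wrist's pose just before it. get_calibration takes no time and is no camera call; for the wrist camera it gives the pose at the moment of the call.
- order.finish_job(): hands the job in; it is judged then, once.
The state is a dict: "time_s": time; "qpos": joint angles; "joint_vel": joint speeds; "joint_torque": joint torques, N m; "eef_pos": TCP position; "eef_rot": TCP orientation; "ft_force": force on the tool from outside, world axes, zero at the start; "moment": the same for the moment, N m; "grip_width": finger opening in m; "finger_force": force on a finger pad.
Only numpy, scipy, OpenCV 4.12 (cv2) and the standard library are available. Lean on these libraries where they do the work, as an engineer would, in place of code of your own. Each camera call takes 0.05 s, during which the arm holds its last target. There are 200 camera calls.

## Working session

There is one attempt and no reset: what is moved stays moved. The work goes in short steps, Python scripts to look and compute and a shell command to move; the robot and the scene stay as the last step left them, time stands still between calls to the robot, and variables do not carry over. Pictures are saved under pics/ and viewed, at most 10 in all, crops included, and the job is handed in when it is done.

```bash
ls; mkdir -p pics
python3 - <<'E'
from bench import arm,cams
import cv2,numpy as np
a=cams.get_image("scene");b=cams.get_image("top")
cv2.imwrite("pics/s.png",a[...,::-1]);cv2.imwrite("pics/t.png",b[...,::-1])
for n in("scene","top","wrist"):print(n,cams.get_calibration(n))
print(arm.sense())
E
```

```text
pics
scene {'fovy': 54.643357714798334, 'cx': 255.4129109842535, 'cy': 201.3031945716825, 'xyz': array([ 1.3010028 , -0.47536368,  1.04139308]), 'rotation': array([ 0.80223239,  0.45301355, -0.18071196, -0.3443038 ])}
top {'fovy': 52.388923372007056, 'cx': 254.670113315312, 'cy': 186.57734765210643, 'xyz': array([0.40602706, 0.04862133, 1.24735573]), 'rotation': array([-0.70061752,  0.71169658, -0.03952614,  0.03256925])}
wrist {'fovy': 67.62895651530057, 'cx': 257.6045414798387, 'cy': 195.013806132261, 'xyz': array([ 0.29319745, -0.49908071,  0.38456106]), 'rotation': array([ 0.82990307, -0.54439533, -0.0679073 ,  0.1014062 ])}
{'time_s': 0.1, 'qpos': array([-1.31151543e+00,  2.07349638e-01,  1.54276826e+00,  2.77132628e-06,
        1.39349360e+00, -1.50496316e-01]), 'joint_vel': array([-1.77452713e-03,  8.66343154e-05, -4.36749047e-03, -9.77673165e-04,
        5.10378709e-06, -7.65404199e-04]), 'joint_torque': array([ 8.64890717e-04, -3.71863174e+01, -2.82291216e+01,  7.00562890e-02,
        3.11839627e-02, -6.68971779e-05]), 'eef_pos': array([ 0.22889135, -0.5267053 ,  0.2044188 ]), 'eef_rot': array([ 9.79083205e-01,  2.03457755e-01, -5.35161661e-05, -1.00800579e-03]), 'ft_force': array([-0.1231814 , -0.32367292, -0.27472298]), 'moment': array([ 0.01798731,  0.04853036, -0.0120699 ]), 'finger_force': 0.0, 'grip_width': 0.09395032426900708}
```

View pics/s.png

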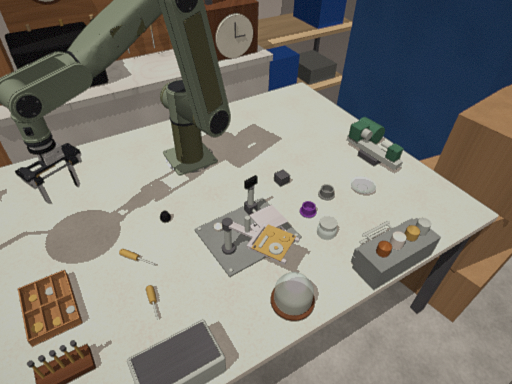

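View pics/t.png

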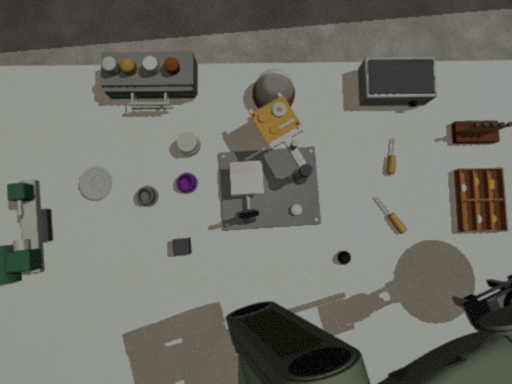

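Scene picture: candidates for the rest are the grey cup at scene (327,191) / top (147,196) and the purple cup at scene (308,209) / top (187,183), with the glass jar at top (188,144) and dish at top (95,183). I pick the grey one. In the top picture the knob is near (248,213), the platform at (247,177) and the post near (303,170). The arm is swung away, with the movement at (277,122).

```bash
cat > h.py <<'E'
import numpy as np,cv2
from scipy.spatial.transform import Rotation as R
from bench import arm,cams
def cam(n):
    c=cams.get_calibration(n);f=192/np.tan(np.radians(c['fovy'])/2);return c,f
def ray(c,f,u,v,z):
    d=R.from_quat(c['rotation']).apply([(u-c['cx'])/f,(v-c['cy'])/f,1]);p=np.array(c['xyz']);return p+d*(z-p[2])/d[2]
def proj(c,f,P):
    q=R.from_quat(c['rotation']).inv().apply(np.array(P)-c['xyz']);return q[...,:2]/q[...,2:]*f+[c['cx'],c['cy']]
def tool(target,yaw=None):
    s=arm.sense();r=R.from_quat(s['eef_rot']);print('tool shift mm',np.round(1e3*r.inv().apply(np.array(target)-s['eef_pos']),1))
E
python3 - <<'E'
from h import *
b=cv2.imread("pics/t.png");cv2.imwrite("pics/tc.png",cv2.resize(b[90:240,125:325],None,fx=4,fy=4,interpolation=cv2.INTER_CUBIC))
E
```

```text
(no output)
```

View pics/tc.png

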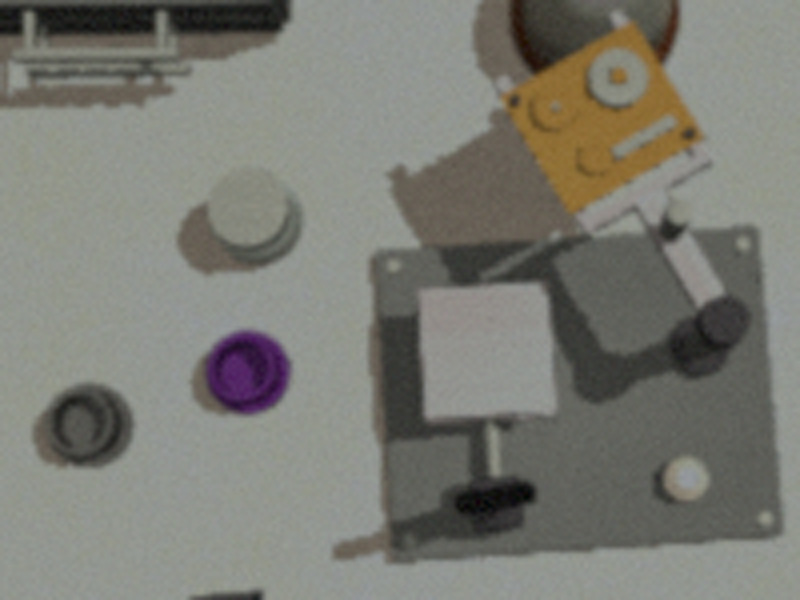

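The crop shows the grey rest upright and open at about (88,424), with the purple cup clear of it at (247,372). The base-plate corners are at (372,252), (755,228), (782,535) and (388,562).

Run:
```python
from h import *
c,f=cam("top")
g=lambda u,v,z:ray(c,f,125+(u+.5)/4-.5,90+(v+.5)/4-.5,z)
W=np.array([g(*p,.012)[:2] for p in[(372,252),(755,228),(782,535),(388,562)]])
S=np.array([(95,85),(95,-225),(-155,-225),(-155,85)])/1e3
m=W-W.mean(0);s=S-S.mean(0)
yaw=np.arctan2((s[:,0]*m[:,1]-s[:,1]*m[:,0]).sum(),(s*m).sum())
Rm=np.array([[np.cos(yaw),-np.sin(yaw)],[np.sin(yaw),np.cos(yaw)]]);t=W.mean(0)-Rm@S.mean(0)
print('stand',t,yaw,'res mm',1e3*(S@Rm.T+t-W))
for n,p in dict(knob=(-.115,0),post=(0,-.17)).items():print(n,Rm@p+t)
P=np.array([g(*p,.075)[:2] for p in[(418,287),(547,282),(557,412),(425,418)]]);print('plat',P.mean(0),np.linalg.norm(P[0]-P[1]))
print('rest foot',g(91,425,.003),'rim',g(82,421,.036),'knobtop',g(496,498,.179),'pin',g(680,212,.216),'purple',g(243,370,.03),'jar',g(249,208,.06),'post',g(724,321,.2))
print('mov',g(605,118,.166))
a,b=g(458,500,.179),g(534,494,.179);print('bar',a,b,np.degrees(np.arctan2(*(b-a)[1::-1])))
```

```text
stand [0.55428413 0.06368171] 0.05017981873575709 res mm [[ 1.24581736  0.85823725]
 [ 1.64234731 -0.58928941]
 [-1.73540378  0.4526625 ]
 [-1.15276089 -0.72161034]]
knob [0.43942889 0.05791346]
post [ 0.56281112 -0.1061043 ]
plat [0.55547961 0.06090938] 0.09808085998190436
rest foot [0.50870618 0.37798944 0.003     ] rim [0.5092058  0.37626071 0.036     ] knobtop [0.43991675 0.05494461 0.179     ] pin [ 0.62871349 -0.07178353  0.216     ] purple [0.54787148 0.25255922 0.03      ] jar [0.67026536 0.24314736 0.06      ] post [ 0.5565879 -0.1015194  0.2      ]
mov [ 0.70804322 -0.02618516  0.166     ]
bar [0.43896575 0.0809001  0.179     ] [0.44223215 0.0289477  0.179     ] -86.40237869310437
```

```bash
M='import json'; 
python3 -m creep '[{"dz":-0.03},{"dz":-0.03},{"dx":0.02,"dy":-0.023,"dz":-0.02},{"dx":0.025,"dy":-0.029},{"dx":0.025,"dy":-0.029}]'
python3 -m creep '[{"dx":0.025,"dy":-0.029},{"dx":0.025,"dy":-0.029},{"dx":0.025,"dy":-0.029},{"dx":0.025,"dy":-0.029},{"dx":0.025,"dy":-0.029}]'
python3 -m creep '[{"dx":0.025,"dy":-0.029},{"dx":0.025,"dy":-0.029},{"dx":0.025,"dy":-0.029},{"dx":0.025,"dy":-0.029},{"dx":0.025,"dy":-0.029}]'
python3 -m creep '[{"dx":0.025,"dy":-0.029},{"dx":0.025,"dy":-0.029},{"dx":0.025,"dy":-0.029},{"dx":0.025,"dy":-0.029},{"dx":0.025,"dy":-0.029}]'
```

```text
$[0]: bad value
$[0]: bad value
$[0]: bad value
$[0]: bad value
```

```bash
python3 -m creep '[{"dx":0,"dy":0,"dz":-0.03,"rx":0,"ry":0,"rz":0,"fingers":1},{"dx":0,"dy":0,"dz":-0.03,"rx":0,"ry":0,"rz":0,"fingers":1},{"dx":0.02,"dy":-0.023,"dz":-0.02,"rx":0,"ry":0,"rz":0,"fingers":1}]'
```

```text
time_s: 0.35
eef_pos: [0.2369, -0.5018, 0.2868]
eef_rot: [0.979, 0.202, -0.001, 0.002]
ft_force: [0.1, -0.1, 1.2]
grip_width: 0.0942
finger_force: 0.0
```

```bash
python3 -m creep '[{"dx":0.025,"dy":-0.029,"dz":0,"rx":0,"ry":0,"rz":0,"fingers":1},{"dx":0.025,"dy":-0.029,"dz":0,"rx":0,"ry":0,"rz":0,"fingers":1},{"dx":0.025,"dy":-0.029,"dz":0,"rx":0,"ry":0,"rz":0,"fingers":1},{"dx":0.025,"dy":-0.029,"dz":0,"rx":0,"ry":0,"rz":0,"fingers":1},{"dx":0.025,"dy":-0.029,"dz":0,"rx":0,"ry":0,"rz":0,"fingers":1}]'
python3 -m creep '[{"dx":0.025,"dy":-0.029,"dz":0,"rx":0,"ry":0,"rz":0,"fingers":1},{"dx":0.025,"dy":-0.029,"dz":0,"rx":0,"ry":0,"rz":0,"fingers":1},{"dx":0.025,"dy":-0.029,"dz":0,"rx":0,"ry":0,"rz":0,"fingers":1},{"dx":0.025,"dy":-0.029,"dz":0,"rx":0,"ry":0,"rz":0,"fingers":1},{"dx":0.025,"dy":-0.029,"dz":0,"rx":0,"ry":0,"rz":0,"fingers":1}]'
python3 -m creep '[{"dx":0.025,"dy":-0.029,"dz":0,"rx":0,"ry":0,"rz":0,"fingers":1},{"dx":0.025,"dy":-0.029,"dz":0,"rx":0,"ry":0,"rz":0,"fingers":1},{"dx":0.025,"dy":-0.029,"dz":0,"rx":0,"ry":0,"rz":0,"fingers":1},{"dx":0.025,"dy":-0.029,"dz":0,"rx":0,"ry":0,"rz":0,"fingers":1},{"dx":0.025,"dy":-0.029,"dz":0,"rx":0,"ry":0,"rz":0,"fingers":1}]'
python3 -m creep '[{"dx":0.025,"dy":-0.029,"dz":0,"rx":0,"ry":0,"rz":0,"fingers":1},{"dx":0.025,"dy":-0.029,"dz":0,"rx":0,"ry":0,"rz":0,"fingers":1},{"dx":0.025,"dy":-0.029,"dz":0,"rx":0,"ry":0,"rz":0,"fingers":1},{"dx":0.025,"dy":-0.029,"dz":0,"rx":0,"ry":0,"rz":0,"fingers":1},{"dx":0.025,"dy":-0.029,"dz":0,"rx":0,"ry":0,"rz":0,"fingers":1}]'
python3 -c "
from h import *
tool([.509,.377,.10])"
```

```text
time_s: 0.77
eef_pos: [0.2951, -0.3135, 0.2849]
eef_rot: [0.979, 0.203, -0.0, -0.0]
ft_force: [1.0, 0.9, -0.7]
grip_width: 0.0944
finger_force: 0.0
time_s: 1.18
eef_pos: [0.3518, -0.1308, 0.2851]
eef_rot: [0.979, 0.203, 0.0, -0.0]
ft_force: [0.8, -0.4, -0.7]
grip_width: 0.0937
finger_force: 0.0
time_s: 1.6
eef_pos: [0.4087, 0.0521, 0.2852]
eef_rot: [0.979, 0.204, 0.0, 0.0]
ft_force: [1.2, -0.7, 0.1]
grip_width: 0.0938
finger_force: 0.0
time_s: 2.02
eef_pos: [0.4655, 0.2349, 0.2849]
eef_rot: [0.979, 0.204, -0.0, 0.0]
ft_force: [0.6, -1.2, 1.0]
grip_width: 0.0941
finger_force: 0.0
tool shift mm [  96.7 -113.   184.8]
```

```bash
python3 -m creep '[{"dx":0.022,"dy":-0.026,"dz":0.015,"rx":0,"ry":0,"rz":0,"fingers":1},{"dx":0.022,"dy":-0.026,"dz":0.015,"rx":0,"ry":0,"rz":0,"fingers":1},{"dx":0.022,"dy":-0.026,"dz":0.015,"rx":0,"ry":0,"rz":0,"fingers":1},{"dx":0.022,"dy":-0.026,"dz":0.015,"rx":0,"ry":0,"rz":0,"fingers":1},{"dx":0,"dy":0,"dz":0,"rx":0,"ry":0,"rz":0,"fingers":1}]'
python3 - <<'E'
from h import *
c,f=cam("wrist");w=cams.get_image("wrist");cv2.imwrite("pics/w1.png",w[...,::-1])
tool([.509,.377,.009]);print(c,proj(c,f,[.509,.377,.036]))
E
```

```text
time_s: 2.43
eef_pos: [0.503, 0.3669, 0.2188]
eef_rot: [0.979, 0.206, -0.004, 0.0]
ft_force: [-1.4, -0.3, -0.5]
grip_width: 0.094
finger_force: 0.0
tool shift mm [ 12.   -9.1 211.7]
{'fovy': 67.62895651530057, 'cx': 257.6045414798387, 'cy': 195.013806132261, 'xyz': array([0.56859811, 0.3955423 , 0.39834581]), 'rotation': array([ 0.83057744, -0.54236891, -0.06987016,  0.10533393])} [252.65925624 170.89439881]
```

View pics/w1.png

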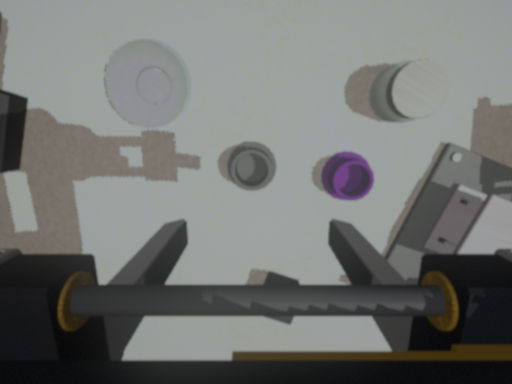

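The wrist view confirms the grey cup at about (252,165), with the purple one at (347,176) to the right and both fingers free of neighbours.

Run:
```python
from h import *
c,f=cam("wrist");w=cams.get_image("wrist")
g=cv2.GaussianBlur(w,(3,3),0)[125:205,212:292].astype(int)
m=(g.sum(2)<390).astype(np.uint8);n,l,st,ce=cv2.connectedComponentsWithStats(m);k=l[40,24:56];print(st[1:],ce[1:]+[212,125])
for z in(.003,.018,.036):print(z,ray(c,f,252,165,z))
tool(ray(c,f,252,165,.016)*[1,1,0]+[0,0,.009])
```

```text
[[   5   16   57   49 2123]] [[245.97032501 164.44371173]]
0.003 [0.51094471 0.37669737 0.003     ]
0.018 [0.51311758 0.37732861 0.018     ]
0.036 [0.51572501 0.37808611 0.036     ]
tool shift mm [ 14.8  -9.2 213.8]
```

```bash
python3 -m creep '[{"dx":0.0065,"dy":-0.004,"dz":0.035,"rx":0,"ry":0,"rz":0,"fingers":1},{"dx":0.0065,"dy":-0.005,"dz":0.035,"rx":0,"ry":0,"rz":0,"fingers":1},{"dx":0,"dy":0,"dz":0.035,"rx":0,"ry":0,"rz":0,"fingers":1},{"dx":0,"dy":0,"dz":0.035,"rx":0,"ry":0,"rz":0,"fingers":1},{"dx":0,"dy":0,"dz":0,"rx":0,"ry":0,"rz":0,"fingers":1}]'
python3 -c "
from h import *
tool([.511,.377,.009]);print(arm.sense()['eef_rot'])"
```

```text
time_s: 2.95
eef_pos: [0.5082, 0.3722, 0.0786]
eef_rot: [0.979, 0.203, -0.007, 0.002]
ft_force: [-1.7, -1.0, -0.7]
grip_width: 0.0941
finger_force: 0.0
tool shift mm [ 5.5 -3.4 69.5]
[ 0.97920506  0.202747   -0.00676594  0.0023066 ]
```

```bash
python3 -m creep '[{"dx":0.003,"dy":-0.002,"dz":0.025,"rx":0,"ry":0,"rz":0,"fingers":1},{"dx":0.002,"dy":-0.0015,"dz":0.025,"rx":0,"ry":0,"rz":0,"fingers":1},{"dx":0,"dy":0,"dz":0.019,"rx":0,"ry":0,"rz":0,"fingers":1},{"dx":0,"dy":0,"dz":0,"rx":0,"ry":0,"rz":0,"fingers":1},{"dx":0,"dy":0,"dz":0,"rx":0,"ry":0,"rz":0,"fingers":1}]'
python3 -c "
from h import *
tool([.511,.377,.009]);s=arm.sense();print(s['eef_rot'],s['joint_vel'])"
```

```text
time_s: 3.37
eef_pos: [0.5172, 0.3813, 0.0182]
eef_rot: [0.979, 0.203, 0.0, 0.0]
ft_force: [-0.3, 0.8, 0.8]
grip_width: 0.0941
finger_force: 0.0
tool shift mm [-7.4  1.5  9.2]
[9.79172177e-01 2.03031399e-01 3.13115468e-04 6.54582261e-06] [ 0.00127647 -0.02770352 -0.03272032  0.00139681 -0.00986886  0.0002315 ]
```

```bash
python3 -m creep '[{"dx":-0.0055,"dy":0.0015,"dz":0.009,"rx":0,"ry":0,"rz":0,"fingers":1},{"dx":0,"dy":0,"dz":0,"rx":0,"ry":0,"rz":0,"fingers":1},{"dx":0,"dy":0,"dz":0,"rx":0,"ry":0,"rz":0,"fingers":1}]'
python3 -m creep '[{"dx":0,"dy":0,"dz":0,"rx":0,"ry":0,"rz":0,"fingers":0},{"dx":0,"dy":0,"dz":0,"rx":0,"ry":0,"rz":0,"fingers":0},{"dx":0,"dy":0,"dz":0,"rx":0,"ry":0,"rz":0,"fingers":0},{"dx":0,"dy":0,"dz":0,"rx":0,"ry":0,"rz":0,"fingers":0},{"dx":0,"dy":0,"dz":0,"rx":0,"ry":0,"rz":0,"fingers":0}]'
python3 -m creep '[{"dx":0,"dy":0,"dz":0,"rx":0,"ry":0,"rz":0,"fingers":0},{"dx":0,"dy":0,"dz":0,"rx":0,"ry":0,"rz":0,"fingers":0}]'
```

```text
time_s: 3.62
eef_pos: [0.5124, 0.3783, 0.0088]
eef_rot: [0.979, 0.203, 0.001, -0.0]
ft_force: [-0.4, -0.8, -0.2]
grip_width: 0.0939
finger_force: 0.0
time_s: 4.03
eef_pos: [0.5122, 0.3785, 0.0076]
eef_rot: [0.979, 0.204, 0.0, -0.0]
ft_force: [-0.2, 0.8, 0.5]
grip_width: 0.064
finger_force: 0.0
time_s: 4.2
eef_pos: [0.5121, 0.3786, 0.0074]
eef_rot: [0.979, 0.203, -0.0, -0.0]
ft_force: [0.2, 0.4, 0.3]
grip_width: 0.0534
finger_force: 30.0
```

```bash
python3 -m creep '[{"dx":0,"dy":0,"dz":-0.02,"rx":0,"ry":0,"rz":0,"fingers":0},{"dx":0,"dy":0,"dz":-0.035,"rx":0,"ry":0,"rz":0,"fingers":0},{"dx":0,"dy":0,"dz":-0.035,"rx":0,"ry":0,"rz":0,"fingers":0},{"dx":0,"dy":0,"dz":-0.03,"rx":0,"ry":0,"rz":0,"fingers":0},{"dx":-0.005,"dy":0.017,"dz":0,"rx":0,"ry":0,"rz":0,"fingers":0}]'
python3 -m creep '[{"dx":-0.009,"dy":0.031,"dz":0,"rx":0,"ry":0,"rz":0,"fingers":0},{"dx":-0.009,"dy":0.031,"dz":0,"rx":0,"ry":0,"rz":0,"fingers":0},{"dx":-0.009,"dy":0.031,"dz":0,"rx":0,"ry":0,"rz":0,"fingers":0},{"dx":-0.009,"dy":0.031,"dz":0,"rx":0,"ry":0,"rz":0,"fingers":0},{"dx":-0.009,"dy":0.031,"dz":0,"rx":0,"ry":0,"rz":0,"fingers":0}]'
python3 -m creep '[{"dx":-0.009,"dy":0.031,"dz":0,"rx":0,"ry":0,"rz":0,"fingers":0},{"dx":-0.009,"dy":0.031,"dz":0,"rx":0,"ry":0,"rz":0,"fingers":0},{"dx":-0.009,"dy":0.031,"dz":0,"rx":0,"ry":0,"rz":0,"fingers":0},{"dx":-0.005,"dy":0.02,"dz":0,"rx":0,"ry":0,"rz":0,"fingers":0},{"dx":0,"dy":0,"dz":0,"rx":0,"ry":0,"rz":0,"fingers":0}]'
python3 -m creep '[{"dx":0,"dy":0,"dz":0,"rx":0,"ry":0,"rz":0,"fingers":0},{"dx":0,"dy":0,"dz":0,"rx":0,"ry":0,"rz":0,"fingers":0}]'
python3 - <<'E'
from h import *
for n in("wrist","scene"):
    c,f=cam(n);print(n,proj(c,f,np.array([[.555,.062,.076]])),c['xyz'],c['rotation']);cv2.imwrite(f"pics/{n}2.png",cams.get_image(n)[...,::-1])
tool([.555,.062,.0834])
s=cv2.imread("pics/scene2.png")[165:285,185:345];w=cv2.imread("pics/wrist2.png")
s=cv2.resize(s,(512,384),interpolation=cv2.INTER_CUBIC)
cv2.imwrite("pics/c2.png",cv2.resize(np.vstack([w[:300],s[:300]]),None,fx=1,fy=1))
E
```

```text
time_s: 4.62
eef_pos: [0.5187, 0.3656, 0.1358]
eef_rot: [0.979, 0.205, 0.007, -0.003]
ft_force: [1.5, 0.2, 0.1]
grip_width: 0.0536
finger_force: 30.0
time_s: 5.03
eef_pos: [0.5343, 0.1992, 0.1271]
eef_rot: [0.979, 0.204, -0.0, 0.0]
ft_force: [0.1, -0.3, -0.4]
grip_width: 0.0537
finger_force: 30.0
time_s: 5.45
eef_pos: [0.5509, 0.0803, 0.1272]
eef_rot: [0.98, 0.201, -0.0, 0.001]
ft_force: [0.6, -0.4, -0.3]
grip_width: 0.0531
finger_force: 30.0
time_s: 5.62
eef_pos: [0.5501, 0.0849, 0.1271]
eef_rot: [0.979, 0.203, -0.0, -0.0]
ft_force: [0.5, -0.1, -1.3]
grip_width: 0.0533
finger_force: 30.0
wrist [[285.04429622 214.28400008]] [0.61442614 0.11276676 0.3072326 ] [ 0.8298152  -0.5444433  -0.06767971  0.10201806]
scene [[268.00847592 215.97850599]] [ 1.3010028  -0.47536368  1.04139308] [ 0.80223239  0.45301355 -0.18071196 -0.3443038 ]
tool shift mm [-4.9 23.6 43.8]
```

View pics/c2.png

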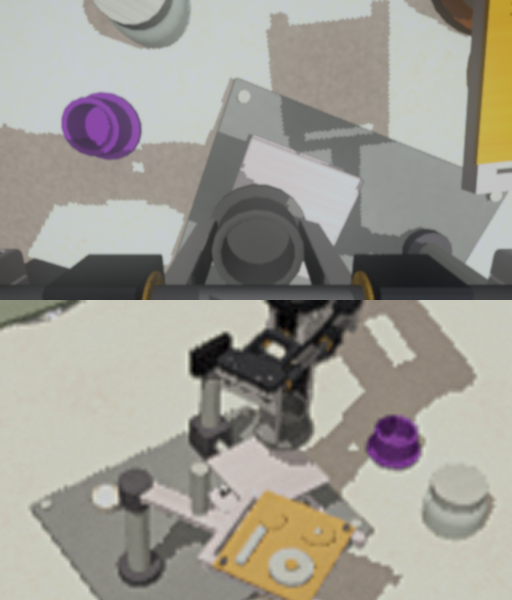

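The rest is held upright in the fingers. In the wrist view the platform's far corners are at about (249,137) and (360,178).

Run:
```python
from h import *
c,f=cam("wrist")
for z in(.073,.076,.079):
    a,b=ray(c,f,249,136.5,z),ray(c,f,360.5,178,z);u=(b-a)/np.linalg.norm(b-a);n=np.array([u[1],-u[0],0])
    print(z,np.linalg.norm(a-b),np.degrees(np.arctan2(u[0],-u[1])),(a+b)/2+n*.05,a,b)
```

```text
0.073 0.09829969340895797 3.4450546503940678 [0.55508885 0.06388478 0.073     ] [0.60204502 0.11595037 0.073     ] [0.60795198 0.01782832 0.073     ]
0.076 0.09704121307995123 3.445054650394059 [0.55520841 0.06448219 0.076     ] [0.60220238 0.11591968 0.076     ] [0.60803372 0.01905383 0.076     ]
0.079 0.09578273275094451 3.4450546503940482 [0.55532796 0.0650796  0.079     ] [0.60235974 0.11588899 0.079     ] [0.60811546 0.02027934 0.079     ]
```

```bash
python3 -m creep '[{"dx":-0.0025,"dy":0.012,"dz":0.012,"rx":0,"ry":0,"rz":0,"fingers":0},{"dx":-0.002,"dy":0.011,"dz":0.012,"rx":0,"ry":0,"rz":0,"fingers":0},{"dx":0,"dy":0,"dz":0.012,"rx":0,"ry":0,"rz":0,"fingers":0},{"dx":0,"dy":0,"dz":0,"rx":0,"ry":0,"rz":0,"fingers":0},{"dx":0,"dy":0,"dz":0,"rx":0,"ry":0,"rz":0,"fingers":0}]'
python3 -m creep '[{"dx":0,"dy":0,"dz":0.002,"rx":0,"ry":0,"rz":0,"fingers":0},{"dx":0,"dy":0,"dz":0,"rx":0,"ry":0,"rz":0,"fingers":0},{"dx":0,"dy":0,"dz":0,"rx":0,"ry":0,"rz":0,"fingers":0}]'
python3 -m creep '[{"dx":0,"dy":0,"dz":0.002,"rx":0,"ry":0,"rz":0,"fingers":0},{"dx":0,"dy":0,"dz":0,"rx":0,"ry":0,"rz":0,"fingers":0},{"dx":0,"dy":0,"dz":0,"rx":0,"ry":0,"rz":0,"fingers":0}]'
python3 -c "
from h import *
tool([.555,.063,.0834])"
```

```text
time_s: 6.13
eef_pos: [0.5538, 0.0613, 0.0893]
eef_rot: [0.979, 0.203, -0.002, -0.001]
ft_force: [0.4, -0.7, -1.3]
grip_width: 0.0529
finger_force: 30.0
time_s: 6.38
eef_pos: [0.5559, 0.0616, 0.0899]
eef_rot: [0.979, 0.204, 0.0, 0.0]
ft_force: [-0.1, 0.5, -1.2]
grip_width: 0.0533
finger_force: 30.0
time_s: 6.63
eef_pos: [0.5555, 0.0615, 0.0876]
eef_rot: [0.979, 0.204, 0.0, 0.0]
ft_force: [0.5, -0.4, -0.8]
grip_width: 0.0535
finger_force: 30.0
tool shift mm [ 0.1 -1.6  4.2]
```

```bash
python3 -m creep '[{"dx":0,"dy":-0.0015,"dz":0.002,"rx":0,"ry":0,"rz":0,"fingers":0},{"dx":0,"dy":0,"dz":0,"rx":0,"ry":0,"rz":0,"fingers":0},{"dx":0,"dy":0,"dz":0,"rx":0,"ry":0,"rz":0,"fingers":0}]'
python3 -m creep '[{"dx":0,"dy":0,"dz":0.001,"rx":0,"ry":0,"rz":0,"fingers":0},{"dx":0,"dy":0,"dz":0,"rx":0,"ry":0,"rz":0,"fingers":0},{"dx":0,"dy":0,"dz":0,"rx":0,"ry":0,"rz":0,"fingers":0}]'
python3 -m creep '[{"dx":0,"dy":0,"dz":0.001,"rx":0,"ry":0,"rz":0,"fingers":0},{"dx":0,"dy":0,"dz":0,"rx":0,"ry":0,"rz":0,"fingers":0},{"dx":0,"dy":0,"dz":0,"rx":0,"ry":0,"rz":0,"fingers":0}]'
```

```text
time_s: 6.88
eef_pos: [0.5547, 0.0629, 0.0853]
eef_rot: [0.979, 0.204, -0.0, -0.0]
ft_force: [0.6, 0.3, -2.4]
grip_width: 0.0535
finger_force: 30.0
time_s: 7.13
eef_pos: [0.5549, 0.0628, 0.0844]
eef_rot: [0.979, 0.203, -0.0, -0.0]
ft_force: [0.2, 0.5, -1.5]
grip_width: 0.0534
finger_force: 30.0
time_s: 7.38
eef_pos: [0.5549, 0.0628, 0.0834]
eef_rot: [0.979, 0.203, -0.0, -0.0]
ft_force: [-0.3, 0.4, -0.9]
grip_width: 0.053
finger_force: 30.0
```

```bash
for i in 1 2; do python3 -m creep '[{"dx":0,"dy":0,"dz":0.001,"rx":0,"ry":0,"rz":0,"fingers":0},{"dx":0,"dy":0,"dz":0,"rx":0,"ry":0,"rz":0,"fingers":0},{"dx":0,"dy":0,"dz":0,"rx":0,"ry":0,"rz":0,"fingers":0}]' | egrep 'pos|ft'; done
```

```text
eef_pos: [0.555, 0.0628, 0.0833]
ft_force: [-2.8, 0.2, 4.8]
eef_pos: [0.5551, 0.0628, 0.0832]
ft_force: [-5.0, 0.4, 10.7]
```

```bash
python3 -m creep '[{"dx":0,"dy":0,"dz":-0.0015,"rx":0,"ry":0,"rz":0,"fingers":0},{"dx":0,"dy":0,"dz":0,"rx":0,"ry":0,"rz":0,"fingers":1},{"dx":0,"dy":0,"dz":0,"rx":0,"ry":0,"rz":0,"fingers":1},{"dx":0,"dy":0,"dz":0,"rx":0,"ry":0,"rz":0,"fingers":1},{"dx":0,"dy":0,"dz":0,"rx":0,"ry":0,"rz":0,"fingers":1}]'
python3 -m creep '[{"dx":0,"dy":0,"dz":0,"rx":0,"ry":0,"rz":0,"fingers":1},{"dx":0,"dy":0,"dz":0,"rx":0,"ry":0,"rz":0,"fingers":1},{"dx":0,"dy":0,"dz":-0.015,"rx":0,"ry":0,"rz":0,"fingers":1},{"dx":0,"dy":0,"dz":-0.03,"rx":0,"ry":0,"rz":0,"fingers":1},{"dx":0,"dy":0,"dz":-0.035,"rx":0,"ry":0,"rz":0,"fingers":1}]'
python3 -m creep '[{"dx":0,"dy":0,"dz":-0.035,"rx":0,"ry":0,"rz":0,"fingers":1},{"dx":0,"dy":0,"dz":-0.035,"rx":0,"ry":0,"rz":0,"fingers":1},{"dx":0,"dy":0,"dz":-0.02,"rx":0,"ry":0,"rz":0,"fingers":1},{"dx":0,"dy":0,"dz":0,"rx":0,"ry":0,"rz":0,"fingers":1},{"dx":0,"dy":0,"dz":0,"rx":0,"ry":0,"rz":0,"fingers":1}]'
python3 - <<'E'
from h import *
c,f=cam("wrist");cv2.imwrite("pics/w3.png",cams.get_image("wrist")[...,::-1])
print(proj(c,f,np.array([[.555,.063,.076],[.5565,-.1015,.2],[.629,-.072,.216],[.44,.056,.179]])))
tool([.629,-.072,.176]);print(c)
E
```

```text
time_s: 8.3
eef_pos: [0.5549, 0.0628, 0.0826]
eef_rot: [0.979, 0.203, -0.0, -0.0]
ft_force: [0.4, -0.3, -0.6]
grip_width: 0.0764
finger_force: 0.0
time_s: 8.72
eef_pos: [0.5525, 0.0628, 0.161]
eef_rot: [0.979, 0.203, -0.003, -0.001]
ft_force: [-0.3, 0.0, 0.3]
grip_width: 0.094
finger_force: 0.0
time_s: 9.13
eef_pos: [0.5558, 0.0628, 0.2542]
eef_rot: [0.979, 0.203, 0.002, 0.0]
ft_force: [0.5, 0.8, -2.1]
grip_width: 0.0939
finger_force: 0.0
[[257.15418939 180.961341  ]
 [424.12383829 276.61678276]
 [451.72035485 197.42227088]
 [218.36311914 305.34628576]]
tool shift mm [ 14.8 153.4  76. ]
{'fovy': 67.62895651530057, 'cx': 257.6045414798387, 'cy': 195.013806132261, 'xyz': array([0.61938305, 0.09075096, 0.43455287]), 'rotation': array([ 0.82992506, -0.54465099, -0.06577564,  0.10125837])}
```

View pics/w3.png

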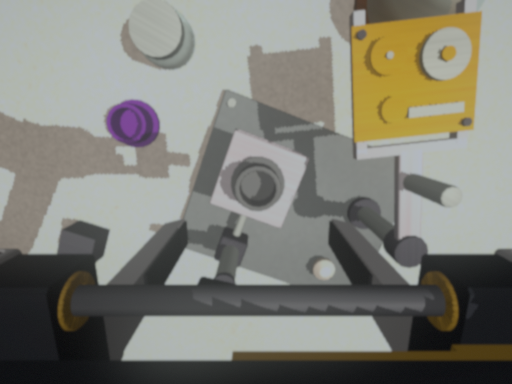

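The rest stands upright on the platform: flange centre about (258,183), platform centre about (259,179). The pin's top is at about (452,196), as predicted.

Run:
```python
from h import *
c=dict(cams.get_calibration("wrist"));_,f=cam("wrist")
c['xyz']=np.array([0.61938305,0.09075096,0.43455287]);c['rotation']=np.array([0.82992506,-0.54465099,-0.06577564,0.10125837])
P=np.array([ray(c,f,*p,.076) for p in[(238.5,130),(307.5,157),(281.5,227),(211,198)]]);print(P.mean(0),[np.linalg.norm(P[i]-P[i-1]) for i in range(4)])
for P in([.555,.063,.0],[.551,.063,0]):
  t=np.linspace(0,2*np.pi,40)
  for r,z in((.034,.079),(.027,.112),(.021,.112)):
    q=proj(c,f,np.c_[P[0]+r*np.cos(t),P[1]+r*np.sin(t),0*t+z]);print(P[:2],r,q.min(0),q.max(0))
print(ray(c,f,452,196,.216))
w=cv2.imread("pics/w3.png")[115:240,195:325];cv2.imwrite("pics/w3c.png",cv2.resize(w,None,fx=4.5,fy=4.5,interpolation=cv2.INTER_CUBIC))
```

```text
[0.55838034 0.06100065 0.076     ] [np.float64(0.09326331976890413), np.float64(0.09166113096962158), np.float64(0.09743481936012519), np.float64(0.10006797292832532)]
[0.555, 0.063] 0.034 [230.22766752 154.43987702] [284.078812   207.27951462]
[0.555, 0.063] 0.027 [233.68689025 163.64660653] [280.59785323 209.45887659]
[0.555, 0.063] 0.021 [238.90314448 168.90974362] [275.38304081 204.5364986 ]
[0.551, 0.063] 0.034 [229.03473869 157.41929972] [282.75611134 210.00316284]
[0.551, 0.063] 0.027 [232.3694446  166.88000562] [279.15642721 212.44909868]
[0.551, 0.063] 0.021 [237.57214067 172.11472069] [273.95564164 207.55239213]
[ 0.63007231 -0.07157018  0.216     ]
```

View pics/w3c.png

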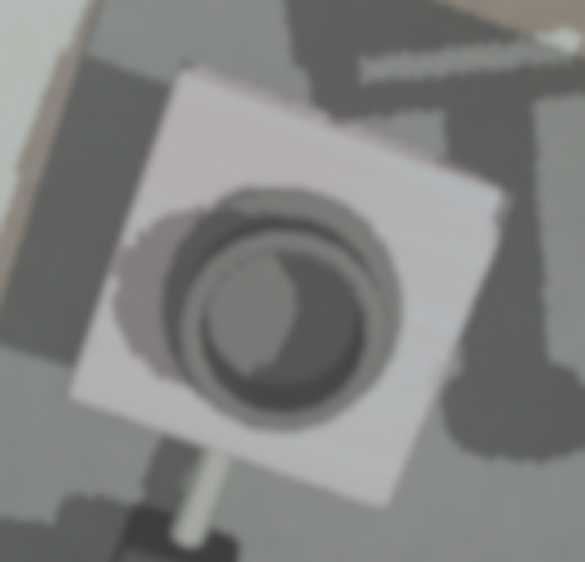

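Measured, the rest sits about 3 mm off the platform's centre, upright and free, which is good enough. Now the handle.

```bash
python3 -m creep '[{"dx":0.003,"dy":0.03,"dz":0,"rx":0,"ry":0,"rz":0,"fingers":1},{"dx":0.003,"dy":0.035,"dz":0,"rx":0,"ry":0,"rz":0,"fingers":1},{"dx":0.004,"dy":0.035,"dz":0,"rx":0,"ry":0,"rz":0,"fingers":1},{"dx":0.003,"dy":0.034,"dz":0,"rx":0,"ry":0,"rz":0,"fingers":1},{"dx":0.003,"dy":0.02,"dz":0,"rx":0,"ry":0,"rz":0,"fingers":1}]'
python3 -m creep '[{"dx":0,"dy":0,"dz":0,"rx":0,"ry":0,"rz":0,"fingers":1},{"dx":0,"dy":0,"dz":0,"rx":0,"ry":0,"rz":0,"fingers":1},{"dx":0,"dy":0,"dz":0,"rx":0,"ry":0,"rz":0,"fingers":1}]'
python3 - <<'E'
from h import *
tool([.630,-.072,.178])
E
```

```text
time_s: 9.6
eef_pos: [0.6303, -0.075, 0.249]
eef_rot: [0.979, 0.202, -0.003, -0.001]
ft_force: [-1.0, 1.3, -0.1]
grip_width: 0.0937
finger_force: 0.0
time_s: 9.85
eef_pos: [0.6295, -0.0711, 0.2505]
eef_rot: [0.979, 0.204, -0.002, -0.001]
ft_force: [-0.5, 0.1, -0.7]
grip_width: 0.0941
finger_force: 0.0
tool shift mm [ 0.3  1.2 72.5]
```

```bash
python3 -m creep '[{"dx":0,"dy":0.001,"dz":0.024,"rx":0,"ry":0,"rz":0,"fingers":1},{"dx":0,"dy":0,"dz":0.024,"rx":0,"ry":0,"rz":0,"fingers":1},{"dx":0,"dy":0,"dz":0.024,"rx":0,"ry":0,"rz":0,"fingers":1},{"dx":0,"dy":0,"dz":0,"rx":0,"ry":0,"rz":0,"fingers":1},{"dx":0,"dy":0,"dz":0,"rx":0,"ry":0,"rz":0,"fingers":1}]'
for i in 1 2 3; do python3 -m creep '[{"dx":0,"dy":0,"dz":0,"rx":0,"ry":0,"rz":0,"fingers":0.1},{"dx":0,"dy":0,"dz":0,"rx":0,"ry":0,"rz":0,"fingers":0.1},{"dx":0,"dy":0,"dz":0,"rx":0,"ry":0,"rz":0,"fingers":0.1},{"dx":0,"dy":0,"dz":0,"rx":0,"ry":0,"rz":0,"fingers":0.1}]'; done
```

```text
time_s: 10.27
eef_pos: [0.6293, -0.0712, 0.179]
eef_rot: [0.979, 0.204, -0.002, -0.001]
ft_force: [0.3, 0.5, 0.4]
grip_width: 0.0938
finger_force: 0.0
time_s: 10.6
eef_pos: [0.6323, -0.0731, 0.1827]
eef_rot: [0.979, 0.204, 0.001, 0.001]
ft_force: [0.7, 1.3, -0.3]
grip_width: 0.0704
finger_force: 0.0
time_s: 10.93
eef_pos: [0.6313, -0.0731, 0.181]
eef_rot: [0.979, 0.203, -0.0, 0.0]
ft_force: [-0.5, -0.7, -0.1]
grip_width: 0.0442
finger_force: 0.0
time_s: 11.27
eef_pos: [0.6312, -0.0721, 0.1808]
eef_rot: [0.979, 0.204, -0.0, -0.001]
ft_force: [2.0, -1.1, -0.8]
grip_width: 0.0177
finger_force: 26.1
```

```bash
python3 -m creep '[{"dx":-0.001,"dy":-0.0074,"dz":0,"rx":0,"ry":0,"rz":-0.1,"fingers":0.1},{"dx":-0.001,"dy":-0.0074,"dz":0,"rx":0,"ry":0,"rz":-0.1,"fingers":0.1},{"dx":-0.001,"dy":-0.0074,"dz":0,"rx":0,"ry":0,"rz":-0.1,"fingers":0.1},{"dx":0,"dy":0,"dz":0,"rx":0,"ry":0,"rz":0,"fingers":0.1},{"dx":0,"dy":0,"dz":0,"rx":0,"ry":0,"rz":0,"fingers":0.1}]'
python3 - <<'E'
from h import *
s=arm.sense();t=R.from_quat(s['eef_rot']).apply([1,0,0]);d=s['eef_pos'][:2]-[.5645,-.108];print(np.hypot(*d),np.degrees(np.arctan2(d[1],d[0])),np.degrees(np.arctan2(t[1],t[0])),s['moment'])
E
```

```text
time_s: 11.68
eef_pos: [0.618, -0.0547, 0.1808]
eef_rot: [0.938, 0.347, 0.0, -0.0]
ft_force: [0.6, 1.8, -0.7]
grip_width: 0.0175
finger_force: 30.0
0.07553995740346887 44.88818506080476 40.570563218438544 [ 0.29080561 -0.09386633  0.03154567]
```

```bash
python3 -m creep '[{"dx":-0.001,"dy":-0.0074,"dz":0,"rx":0,"ry":0,"rz":-0.1,"fingers":0.1},{"dx":-0.001,"dy":-0.0074,"dz":0,"rx":0,"ry":0,"rz":-0.1,"fingers":0.1},{"dx":-0.001,"dy":-0.0074,"dz":0,"rx":0,"ry":0,"rz":-0.1,"fingers":0.1},{"dx":-0.001,"dy":-0.0074,"dz":0,"rx":0,"ry":0,"rz":-0.1,"fingers":0.1}]'
python3 -m creep '[{"dx":-0.001,"dy":-0.0074,"dz":0,"rx":0,"ry":0,"rz":-0.1,"fingers":0.1},{"dx":-0.001,"dy":-0.0074,"dz":0,"rx":0,"ry":0,"rz":-0.1,"fingers":0.1},{"dx":-0.001,"dy":-0.0074,"dz":0,"rx":0,"ry":0,"rz":-0.1,"fingers":0.1},{"dx":0,"dy":0,"dz":0,"rx":0,"ry":0,"rz":0,"fingers":0.1},{"dx":0,"dy":0,"dz":0,"rx":0,"ry":0,"rz":0,"fingers":0.1}]'
python3 -m creep '[{"dx":-0.0005,"dy":-0.0037,"dz":0,"rx":0,"ry":0,"rz":-0.05,"fingers":0.1},{"dx":0,"dy":0,"dz":0,"rx":0,"ry":0,"rz":0,"fingers":0.1},{"dx":0,"dy":0,"dz":0,"rx":0,"ry":0,"rz":0,"fingers":0.1}]'
python3 -m creep '[{"dx":-0.0005,"dy":-0.0037,"dz":0,"rx":0,"ry":0,"rz":-0.05,"fingers":0.1},{"dx":0,"dy":0,"dz":0,"rx":0,"ry":0,"rz":0,"fingers":0.1},{"dx":0,"dy":0,"dz":0,"rx":0,"ry":0,"rz":0,"fingers":0.1}]'
python3 - <<'E'
from h import *
s=arm.sense();t=R.from_quat(s['eef_rot']).apply([1,0,0]);d=s['eef_pos'][:2]-[.5645,-.108];print(np.hypot(*d),np.degrees(np.arctan2(d[1],d[0])),np.degrees(np.arctan2(t[1],t[0])),s['moment'])
E
```

```text
time_s: 12.02
eef_pos: [0.5942, -0.0387, 0.1808]
eef_rot: [0.849, 0.528, 0.001, 0.0]
ft_force: [2.5, 1.3, -2.4]
grip_width: 0.0172
finger_force: 30.0
time_s: 12.43
eef_pos: [0.5715, -0.0329, 0.1808]
eef_rot: [0.763, 0.647, 0.001, -0.001]
ft_force: [0.9, 4.7, -1.0]
grip_width: 0.0173
finger_force: 30.0
time_s: 12.68
eef_pos: [0.5678, -0.0327, 0.1808]
eef_rot: [0.746, 0.666, 0.001, -0.001]
ft_force: [-1.2, 5.5, -0.7]
grip_width: 0.0174
finger_force: 30.0
time_s: 12.93
eef_pos: [0.564, -0.0326, 0.1808]
eef_rot: [0.729, 0.684, 0.001, -0.001]
ft_force: [-0.5, 6.2, -0.5]
grip_width: 0.0173
finger_force: 30.0
0.07541354288699122 90.37233168654946 86.33228039994368 [ 1.00589544 -0.06917503  0.07127464]
```

Close to home. Small steps now, until the stop is felt.

```bash
for i in 1 2 3 4 5; do python3 -m creep '[{"dx":-0.0001,"dy":-0.0015,"dz":0,"rx":0,"ry":0,"rz":-0.02,"fingers":0.1},{"dx":0,"dy":0,"dz":0,"rx":0,"ry":0,"rz":0,"fingers":0.1},{"dx":0,"dy":0,"dz":0,"rx":0,"ry":0,"rz":0,"fingers":0.1}]'|egrep 'pos|ft'; done
```

```text
eef_pos: [0.5629, -0.0326, 0.1808]
ft_force: [-0.3, 6.0, -1.2]
eef_pos: [0.5613, -0.0327, 0.1808]
ft_force: [-0.5, 6.4, -1.1]
eef_pos: [0.5606, -0.0327, 0.1808]
ft_force: [2.9, 6.9, -1.5]
eef_pos: [0.5606, -0.0329, 0.1808]
ft_force: [6.7, 6.9, -4.1]
eef_pos: [0.5607, -0.0331, 0.1808]
ft_force: [11.3, 6.7, -8.1]
```

```bash
python3 -m creep '[{"dx":0,"dy":0,"dz":0,"rx":0,"ry":0,"rz":0,"fingers":0.4},{"dx":0,"dy":0,"dz":0,"rx":0,"ry":0,"rz":0,"fingers":0.4},{"dx":0,"dy":0,"dz":0,"rx":0,"ry":0,"rz":0,"fingers":0.4},{"dx":0,"dy":0,"dz":0,"rx":0,"ry":0,"rz":0,"fingers":0.4},{"dx":0,"dy":0,"dz":-0.01,"rx":0,"ry":0,"rz":0,"fingers":0.4}]'
python3 -m creep '[{"dx":0,"dy":0,"dz":-0.03,"rx":0,"ry":0,"rz":0,"fingers":0.4},{"dx":0,"dy":0,"dz":-0.03,"rx":0,"ry":0,"rz":0,"fingers":0.4},{"dx":0,"dy":0,"dz":-0.01,"rx":0,"ry":0,"rz":0,"fingers":0.4},{"dx":0.012,"dy":-0.015,"dz":0,"rx":0,"ry":0,"rz":0,"fingers":0.4},{"dx":0.025,"dy":-0.03,"dz":0,"rx":0,"ry":0,"rz":0,"fingers":0.4}]'
python3 -m creep '[{"dx":0.025,"dy":-0.03,"dz":0,"rx":0,"ry":0,"rz":0,"fingers":0.4},{"dx":0.02,"dy":-0.025,"dz":0,"rx":0,"ry":0,"rz":0,"fingers":0.4},{"dx":0.011,"dy":-0.015,"dz":0,"rx":0,"ry":0,"rz":0,"fingers":0.4},{"dx":0,"dy":0,"dz":0,"rx":0,"ry":0,"rz":0,"fingers":0.4},{"dx":0,"dy":0,"dz":0,"rx":0,"ry":0,"rz":0,"fingers":0.4}]'
python3 - <<'E'
from h import *
c,f=cam("wrist");cv2.imwrite("pics/w4.png",cams.get_image("wrist")[...,::-1]);cv2.imwrite("pics/s4.png",cams.get_image("scene")[...,::-1]);cv2.imwrite("pics/t4.png",cams.get_image("top")[...,::-1])
s=arm.sense();t=R.from_quat(s['eef_rot']).apply([1,0,0]);print(s['qpos'],np.degrees(np.arctan2(t[1],t[0])),c['xyz'],c['rotation'])
print(proj(c,f,np.array([[.4405,.056,.179]])))
tool([.4405,.056,.146])
w=cv2.imread("pics/w4.png")[:,60:460];z=cv2.resize(cv2.imread("pics/s4.png")[165:285,195:320],(400,384),interpolation=cv2.INTER_CUBIC)
cv2.imwrite("pics/c4.png",np.hstack([w,z]))
E
```

```text
time_s: 14.6
eef_pos: [0.5547, -0.0345, 0.1891]
eef_rot: [0.694, 0.72, -0.001, -0.002]
ft_force: [0.4, -0.2, -0.1]
grip_width: 0.0377
finger_force: 0.0
time_s: 15.02
eef_pos: [0.5123, -0.0011, 0.2624]
eef_rot: [0.695, 0.719, 0.001, 0.002]
ft_force: [-0.4, -0.1, 0.4]
grip_width: 0.0378
finger_force: 0.0
time_s: 15.43
eef_pos: [0.4377, 0.0543, 0.2613]
eef_rot: [0.693, 0.721, 0.0, 0.001]
ft_force: [0.9, -0.2, 0.0]
grip_width: 0.0372
finger_force: 0.0
[-7.47557561e-02 -1.27574247e-01  1.77304294e+00 -3.44084390e-04
  1.49553722e+00 -1.12706972e-01] 92.17591470932875 [0.43428921 0.1246093  0.44137892] [0.9922629  0.01944494 0.00345375 0.12257368]
[[260.72494339 198.0480387 ]]
tool shift mm [  2.5   1.8 115.1]
```

View pics/c4.png

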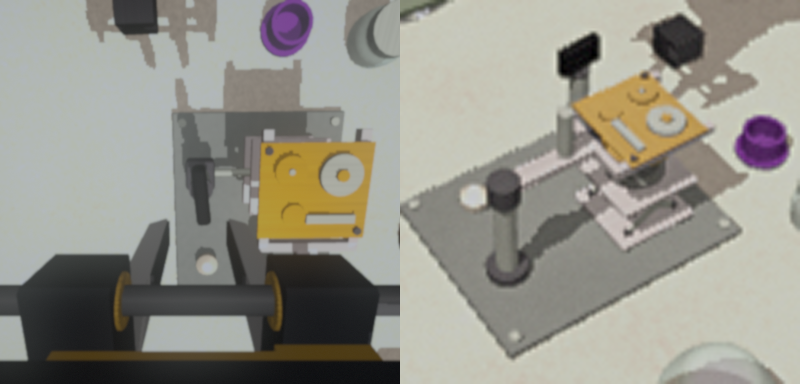

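The wrist view shows the knob's bar in line between the fingers, centred near (259,195) in the full picture. The scene view shows the movement home over the rest, with a gap still between them.

```bash
python3 -m creep '[{"dx":0.002,"dy":0.002,"dz":0.03,"rx":0,"ry":0,"rz":0,"fingers":0.4},{"dx":0,"dy":0,"dz":0.03,"rx":0,"ry":0,"rz":0,"fingers":0.4},{"dx":0,"dy":0,"dz":0.03,"rx":0,"ry":0,"rz":0,"fingers":0.4},{"dx":0,"dy":0,"dz":0.022,"rx":0,"ry":0,"rz":0,"fingers":0.4},{"dx":0,"dy":0,"dz":0,"rx":0,"ry":0,"rz":0,"fingers":0.4}]'
python3 -m creep '[{"dx":0,"dy":0,"dz":0,"rx":0,"ry":0,"rz":0,"fingers":0.4},{"dx":0,"dy":0,"dz":0,"rx":0,"ry":0,"rz":0,"fingers":0.4},{"dx":0,"dy":0,"dz":0,"rx":0,"ry":0,"rz":0,"fingers":0.4}]'
python3 - <<'E'
from h import *
tool([.4405,.056,.146])
E
```

```text
time_s: 16.0
eef_pos: [0.4361, 0.0557, 0.1437]
eef_rot: [0.694, 0.72, -0.004, -0.004]
ft_force: [-0.8, 0.6, 1.0]
grip_width: 0.0375
finger_force: 0.0
time_s: 16.25
eef_pos: [0.4418, 0.0559, 0.151]
eef_rot: [0.693, 0.721, 0.001, 0.001]
ft_force: [0.8, -0.8, 0.0]
grip_width: 0.0375
finger_force: 0.0
tool shift mm [ 0.2 -1.3  5. ]
```

```bash
python3 -m creep '[{"dx":0,"dy":-0.001,"dz":0.004,"rx":0,"ry":0,"rz":0,"fingers":0.4},{"dx":0,"dy":0,"dz":0,"rx":0,"ry":0,"rz":0,"fingers":0.05},{"dx":0,"dy":0,"dz":0,"rx":0,"ry":0,"rz":0,"fingers":0.05},{"dx":0,"dy":0,"dz":0,"rx":0,"ry":0,"rz":0,"fingers":0.05},{"dx":0,"dy":0,"dz":0,"rx":0,"ry":0,"rz":0,"fingers":0.05}]'
python3 -m creep '[{"dx":0,"dy":0,"dz":0,"rx":0,"ry":0,"rz":0,"fingers":0.05},{"dx":0,"dy":0,"dz":0,"rx":0,"ry":0,"rz":0,"fingers":0.05},{"dx":0,"dy":0,"dz":0,"rx":0,"ry":0,"rz":0,"fingers":0.05}]'
python3 - <<'E'
from h import *
s=arm.sense();t=R.from_quat(s['eef_rot']).apply([1,0,0]);print(s['moment'],s['qpos'],np.degrees(np.arctan2(t[1],t[0])))
E
```

```text
time_s: 16.67
eef_pos: [0.4409, 0.0563, 0.1456]
eef_rot: [0.693, 0.721, 0.002, 0.002]
ft_force: [3.6, 0.6, -6.7]
grip_width: 0.0147
finger_force: 28.7
time_s: 16.92
eef_pos: [0.4408, 0.0563, 0.1455]
eef_rot: [0.693, 0.721, 0.002, 0.002]
ft_force: [5.8, 0.5, -2.7]
grip_width: 0.0147
finger_force: 28.6
[ 0.04680967 -0.83685934  0.07845231] [-6.86206684e-02 -1.81966843e-02  1.91757886e+00  6.24566021e-04
  1.23718206e+00 -1.08048166e-01] 92.24740264248082
```

```bash
python3 -m creep '[{"dx":0,"dy":0,"dz":0,"rx":0,"ry":0,"rz":0.06,"fingers":0.05},{"dx":0,"dy":0,"dz":0,"rx":0,"ry":0,"rz":0.12,"fingers":0.05},{"dx":0,"dy":0,"dz":0,"rx":0,"ry":0,"rz":0.12,"fingers":0.05},{"dx":0,"dy":0,"dz":0,"rx":0,"ry":0,"rz":0.12,"fingers":0.05},{"dx":0,"dy":0,"dz":0,"rx":0,"ry":0,"rz":0.12,"fingers":0.05}]'
python3 -m creep '[{"dx":0,"dy":0,"dz":0,"rx":0,"ry":0,"rz":0.12,"fingers":0.05},{"dx":0,"dy":0,"dz":0,"rx":0,"ry":0,"rz":0.12,"fingers":0.05},{"dx":0,"dy":0,"dz":0,"rx":0,"ry":0,"rz":0.12,"fingers":0.05},{"dx":0,"dy":0,"dz":0,"rx":0,"ry":0,"rz":0.12,"fingers":0.05},{"dx":0,"dy":0,"dz":0,"rx":0,"ry":0,"rz":0,"fingers":0.05}]'
cat > look.py <<'E'
from h import *
import sys
n=sys.argv[1];s=arm.sense();t=R.from_quat(s['eef_rot']).apply([1,0,0])
im=np.mean([cams.get_image("scene") for _ in range(4)],0);np.save(f"pics/{n}.npy",im)
m=np.mean([arm.sense()['moment'][2] for _ in range(3)])
print(n,'psi',np.degrees(np.arctan2(t[1],t[0])),'turned rad',np.radians(92.25-np.degrees(np.arctan2(t[1],t[0]))),'Mz',m,s['eef_pos'],s['ft_force'])
if n!='a':
    A=np.load("pics/a.npy")
    # movement upper plate crop and stand reference crop
    for nm,(r0,r1,c0,c1) in dict(mov=(186,218,246,296),ref=(212,258,200,240)).items():
        x,y=[cv2.cvtColor(q[r0:r1,c0:c1].astype(np.float32),cv2.COLOR_RGB2GRAY) for q in(A,im)]
        W=np.eye(2,3,dtype=np.float32);cc,W=cv2.findTransformECC(x,y,W,cv2.MOTION_TRANSLATION,(3,200,1e-6),None,3);print(nm,W[:,2],cc)
E
python3 look.py a
```

```text
time_s: 17.33
eef_pos: [0.4412, 0.0562, 0.1455]
eef_rot: [0.862, 0.507, 0.003, 0.001]
ft_force: [5.9, 0.6, -3.8]
grip_width: 0.0147
finger_force: 28.6
time_s: 17.75
eef_pos: [0.441, 0.0557, 0.1455]
eef_rot: [0.957, 0.289, 0.002, 0.001]
ft_force: [5.3, -0.8, -4.3]
grip_width: 0.0142
finger_force: 29.7
a psi 33.58715088241124 turned rad 1.0238598657025741 Mz 0.09381405286919646 [0.44099138 0.05573496 0.14546335] [ 5.33016818 -0.83645449 -4.33551863]
```

```bash
python3 -m creep '[{"dx":0,"dy":0,"dz":0,"rx":0,"ry":0,"rz":0.12,"fingers":0.05},{"dx":0,"dy":0,"dz":0,"rx":0,"ry":0,"rz":0.12,"fingers":0.05},{"dx":0,"dy":0,"dz":0,"rx":0,"ry":0,"rz":0.12,"fingers":0.05},{"dx":0,"dy":0,"dz":0,"rx":0,"ry":0,"rz":0.12,"fingers":0.05},{"dx":0,"dy":0,"dz":0,"rx":0,"ry":0,"rz":0.12,"fingers":0.05}]' >/dev/null
python3 -m creep '[{"dx":0,"dy":0,"dz":0,"rx":0,"ry":0,"rz":0.1,"fingers":0.05},{"dx":0,"dy":0,"dz":0,"rx":0,"ry":0,"rz":0.1,"fingers":0.05},{"dx":0,"dy":0,"dz":0,"rx":0,"ry":0,"rz":0,"fingers":0.05},{"dx":0,"dy":0,"dz":0,"rx":0,"ry":0,"rz":0,"fingers":0.05}]' >/dev/null
python3 look.py b
python3 -m creep '[{"dx":0,"dy":0,"dz":0,"rx":0,"ry":0,"rz":0.1,"fingers":0.05},{"dx":0,"dy":0,"dz":0,"rx":0,"ry":0,"rz":0,"fingers":0.05},{"dx":0,"dy":0,"dz":0,"rx":0,"ry":0,"rz":0,"fingers":0.05}]' >/dev/null
python3 look.py c
python3 -m creep '[{"dx":0,"dy":0,"dz":0,"rx":0,"ry":0,"rz":0.1,"fingers":0.05},{"dx":0,"dy":0,"dz":0,"rx":0,"ry":0,"rz":0,"fingers":0.05},{"dx":0,"dy":0,"dz":0,"rx":0,"ry":0,"rz":0,"fingers":0.05}]' >/dev/null
python3 look.py d
```

```text
b psi -12.06861282145032 turned rad 1.8207032648474795 Mz -0.08007731696228888 [0.44088153 0.05565463 0.14549131] [ 4.71766873 -1.59836497 -3.23597691]
mov [-0.00627331  0.19070473] 0.8341224307266797
ref [-0.00342669  0.00330368] 0.9999846729870241
c psi -17.810181023003217 turned rad 1.9209125341923872 Mz -0.09826493632635296 [0.44085037 0.05565211 0.14545997] [ 5.37833703 -1.47618163 -2.74818509]
mov [-0.01110079  0.22956607] 0.8035334763078217
ref [-0.00246742  0.00261313] 0.9999820989921512
d psi -23.53919039057461 turned rad 2.020902610534106 Mz -0.10259868094994638 [0.44082031 0.05566507 0.14544811] [ 5.53698461 -1.98104527 -3.2655074 ]
mov [-0.03942124  0.27747512] 0.7752823733952103
ref [-0.00426535  0.00106877] 0.9999821439637099
```

Run:
```python
from h import *
o=[cv2.resize(np.load(f"pics/{n}.npy")[170:260,230:320,::-1],(400,400),interpolation=cv2.INTER_CUBIC) for n in"ad"]
cv2.imwrite("pics/ad.png",np.hstack(o).clip(0,255))
```

```text
[ WARN:0@0.185] global loadsave.cpp:1063 imwrite_ Unsupported depth image for selected encoder is fallbacked to CV_8U.
```

View pics/ad.png

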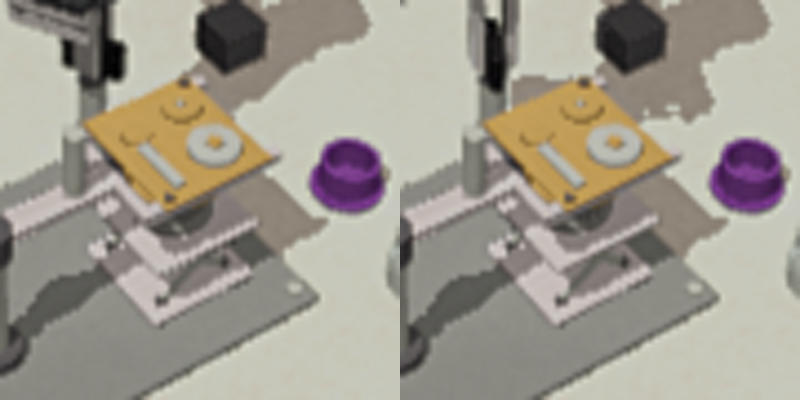

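The views before and after show the platform and rest rising, the movement clear and still seated, and only the background shadow changing. I'll track just the brass face.

```bash
cat >> look.py <<'E'
def mv(n,ref='a'):
    A,B=[cv2.cvtColor(np.load(f"pics/{q}.npy").astype(np.float32),cv2.COLOR_RGB2GRAY)[186:222,246:294] for q in(ref,n)]
    P=np.array([[92,126],[190,90],[266,157],[166,200]])/4.444+[230-246,170-186];M=np.zeros(A.shape,np.uint8);cv2.fillPoly(M,[P.round().astype(np.int32)],255)
    W=np.eye(2,3,dtype=np.float32);cc,W=cv2.findTransformECC(A,B,W,cv2.MOTION_TRANSLATION,(3,300,1e-7),M,1);print('masked',n,W[:,2],cc)
for q in sys.argv[1:]:mv(q)
c,f=cam("scene");print(proj(c,f,np.array([[.555,.062,.166],[.555,.062,.167]])))
E
python3 - <<'E'
import re
s=open('look.py').read()
s=re.sub(r"if n!='a':.*?(?=def mv)","",s,flags=re.S);open('look.py','w').write(s)
E
python3 look.py d2 b c d
```

```text
d2 psi -23.53274788084963 turned rad 2.020790167527313 Mz -0.11500756883493458 [0.44083153 0.05568348 0.14546784] [ 5.38449724 -1.13781576 -3.51897387]
masked d2 [ 0.00068984 -0.00333116] 0.9991389675730278
masked b [ 0.0019057  -0.01070878] 0.9990777782192669
masked c [-0.00092913 -0.00802851] 0.9991725035461444
masked d [ 0.00612841 -0.00034406] 0.999134747302761
[[269.21200661 197.8218246 ]
 [269.22604873 197.6099826 ]]
```

Tracking is good to about 0.05 mm (1 mm lift = −0.21 px), and nothing has lifted yet. I'll go on in small turns.

```bash
python3 -m creep '[{"dx":0,"dy":0,"dz":0,"rx":0,"ry":0,"rz":0.06,"fingers":0.05},{"dx":0,"dy":0,"dz":0,"rx":0,"ry":0,"rz":0,"fingers":0.05},{"dx":0,"dy":0,"dz":0,"rx":0,"ry":0,"rz":0,"fingers":0.05}]' >/dev/null
python3 look.py e | head -2
python3 -m creep '[{"dx":0,"dy":0,"dz":0,"rx":0,"ry":0,"rz":0.06,"fingers":0.05},{"dx":0,"dy":0,"dz":0,"rx":0,"ry":0,"rz":0,"fingers":0.05},{"dx":0,"dy":0,"dz":0,"rx":0,"ry":0,"rz":0,"fingers":0.05}]' >/dev/null
python3 look.py f | head -2
python3 -m creep '[{"dx":0,"dy":0,"dz":0,"rx":0,"ry":0,"rz":0.06,"fingers":0.05},{"dx":0,"dy":0,"dz":0,"rx":0,"ry":0,"rz":0,"fingers":0.05},{"dx":0,"dy":0,"dz":0,"rx":0,"ry":0,"rz":0,"fingers":0.05}]' >/dev/null
python3 look.py g | head -2
```

```text
e psi -26.968233125331654 turned rad 2.080750696447207 Mz -0.11887297027369996 [0.44082725 0.05566913 0.14544621] [ 5.91254173 -1.62529732 -3.194445  ]
masked e [ 0.00374905 -0.0047766 ] 0.999209875576182
f psi -30.40240645577196 turned rad 2.1406883281475695 Mz -0.08805110667580397 [0.44083989 0.05569415 0.14547155] [ 4.94369253 -0.90406868 -3.39503306]
masked f [-0.00187023 -0.00811664] 0.9991814023114038
g psi -33.833362257502195 turned rad 2.2005698033781638 Mz -0.06382204000815724 [0.44085934 0.05569285 0.14548177] [ 4.45885559 -1.60583599 -3.7389331 ]
masked g [-0.04623248 -0.02534193] 0.9734211178377348
```

Run:
```python
from h import *
A,F,G=[np.load(f"pics/{q}.npy").mean(2) for q in"afg"]
D=(G-F)[188:222:2,246:296:2].round().astype(int);print(D)
o=[cv2.resize(np.load(f"pics/{n}.npy")[170:240,230:310,::-1].clip(0,255).astype(np.uint8),(400,350),interpolation=cv2.INTER_CUBIC) for n in"fg"]
cv2.imwrite("pics/fg.png",np.hstack(o))
```

```text
[[  0 -14   2   6   2   1  -1   0   0   4   1   1   1   0   0   0   0   0
    0   0  -1  -1  -1   1   0]
 [  0  -1  -5   7  -1  -2  -1   0   0   0   0   1  -1   0   0   0   0   0
    0   0   0   0   0  -1   0]
 [  0   1   0   0   0   0  -1   0   1  -1  -1   0   0   0   0  -1   0  -1
    1   0   2   1   0   0   1]
 [  0   0   1  -9   1  -1   0   0   0   1   0   0   0   0   1  -1   0   2
   -1  18 -25 -24 -24   0   0]
 [  1  -1   0   0   1   0   0   0  -1   1   0   0   6  11  28  -1   1   0
   -2  60  52  54  53  56   0]
 [  1   0   1   1  -2   1   1   0   0   0  -1   0   0   2  -2   5   0   0
   -1  -2  -2  -2  -1 -13  -4]
 [ -1   0   0  -2   0  -1   1   0   0  21   0   0   1   0  -1   0   1   0
    0   0   0  -1   0  -1   2]
 [  2  -1   0   0  -1   0   0   0   3   1  -1   0   0   0   1   1   5   0
    0   0   1   0   0   0   0]
 [  0   1   0   0   0   0   0   0   0   0   0   0   0   0   0   1   1   0
    0   0  -1   0   1   0   0]
 [  1   0   0  -1  -2  -1   0   0   0   1  -1   1   0   0   0 -10   1   0
   -1   0   0   0  -1  -1   1]
 [ -1   0   0   0   0   0  -2  -1   1   0   0   0   0   0   1  -1  -1   0
    0   0   1   0   0   0   0]
 [  1   1   0   0   0   0   0   1  -1   0   0   1  -1   0   0   0   0   2
    0  -1   0  -1   0   0   0]
 [  0   0   1   0   0   1   0   0   1   0   0  -3   0   0   0  -1   0   0
    1   0  -1   0  -1   1   0]
 [  0   0   0   1   0  -1   0   0  -1   0   0  -2   0   0   2   0   1   0
    0   0  -1   1  -1  -1   0]
 [  1   0  -1  -2   1   1   0  -1   0   0   1   0   0  -1  -1  -1   0   0
    0   0   1   0   1   0   0]
 [ -1   1   0   0  -2   0   0   1   0   0  -1  -1   0   4   2   5  -1   0
   -1   0   1   1  -1  -1   0]
 [  0   0   0   1 -10  -3   1   0   0   0   0  -2   0   1  -2   0   0   0
    0   0  -8  16   0   0   0]]
```

View pics/fg.png

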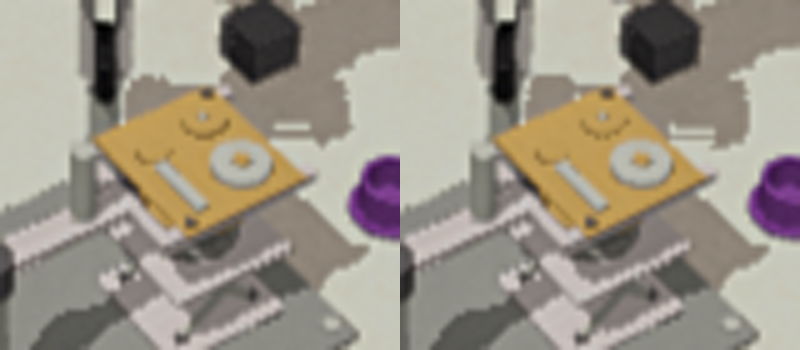

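From f to g the brass face's edge pixels and its shadow arcs changed for the first time. That means contact at about 2.17 rad turned, close to the geometric estimate. One more small step will confirm it.

```bash
python3 -m creep '[{"dx":0,"dy":0,"dz":0,"rx":0,"ry":0,"rz":0.05,"fingers":0.05},{"dx":0,"dy":0,"dz":0,"rx":0,"ry":0,"rz":0,"fingers":0.05},{"dx":0,"dy":0,"dz":0,"rx":0,"ry":0,"rz":0,"fingers":0.05}]' >/dev/null
python3 look.py h | head -2
python3 -m creep '[{"dx":0,"dy":0,"dz":0,"rx":0,"ry":0,"rz":0.05,"fingers":0.05},{"dx":0,"dy":0,"dz":0,"rx":0,"ry":0,"rz":0,"fingers":0.05},{"dx":0,"dy":0,"dz":0,"rx":0,"ry":0,"rz":0,"fingers":0.05}]' >/dev/null
python3 look.py i | head -2
python3 - <<'E'
from h import *
print([np.abs(np.load(f"pics/{q}.npy")-np.load("pics/f.npy")).mean(2)[190:212,252:288].mean().round(3) for q in"adefghi"])
E
```

```text
h psi -36.68949540459243 turned rad 2.250418730670236 Mz 0.0010283619749445055 [0.44085023 0.0557     0.14546657] [ 5.014996   -1.25321033 -3.86492435]
masked h [-0.01516971 -0.05504376] 0.9495215315278587
i psi -39.5526478818618 turned rad 2.3003901683852184 Mz -0.019566252881508085 [0.44085531 0.05568746 0.14547913] [ 5.04135691 -1.03406854 -4.07188676]
masked i [ 0.03131655 -0.09510508] 0.9374112630562035
[np.float64(4.222), np.float64(1.104), np.float64(0.833), np.float64(0.0), np.float64(1.668), np.float64(2.362), np.float64(2.975)]
```

The lift now follows the knob at 4 mm/rad: contact was at about 2.18 rad and the movement has been raised about 0.4 mm. I'll let go and back off.

```bash
python3 -m creep '[{"dx":0,"dy":0,"dz":0,"rx":0,"ry":0,"rz":0,"fingers":0.4},{"dx":0,"dy":0,"dz":0,"rx":0,"ry":0,"rz":0,"fingers":0.4},{"dx":0,"dy":0,"dz":0,"rx":0,"ry":0,"rz":0,"fingers":0.4},{"dx":0,"dy":0,"dz":0,"rx":0,"ry":0,"rz":0,"fingers":0.4},{"dx":0,"dy":0,"dz":-0.015,"rx":0,"ry":0,"rz":0,"fingers":0.4}]'
python3 -m creep '[{"dx":0,"dy":0,"dz":-0.03,"rx":0,"ry":0,"rz":0,"fingers":0.4},{"dx":0,"dy":0,"dz":-0.03,"rx":0,"ry":0,"rz":0,"fingers":0.4},{"dx":0,"dy":0,"dz":-0.03,"rx":0,"ry":0,"rz":0,"fingers":0.4},{"dx":0,"dy":0,"dz":-0.01,"rx":0,"ry":0,"rz":0,"fingers":0.4},{"dx":0,"dy":0,"dz":0,"rx":0,"ry":0,"rz":0,"fingers":0.4}]'
python3 -m creep '[{"dx":0,"dy":0,"dz":0,"rx":0,"ry":0,"rz":0,"fingers":0.4},{"dx":0,"dy":0,"dz":0,"rx":0,"ry":0,"rz":0,"fingers":0.4},{"dx":0,"dy":0,"dz":0,"rx":0,"ry":0,"rz":0,"fingers":0.4}]'
python3 look.py j|head -2
python3 - <<'E'
from h import *
print(np.abs(np.load("pics/j.npy")-np.load("pics/i.npy")).mean(2)[190:212,252:288].mean())
E
```

```text
time_s: 22.67
eef_pos: [0.4359, 0.0564, 0.1574]
eef_rot: [0.941, -0.338, -0.003, 0.001]
ft_force: [-0.0, 0.5, -0.7]
grip_width: 0.0372
finger_force: 0.0
time_s: 23.08
eef_pos: [0.4408, 0.0561, 0.2631]
eef_rot: [0.941, -0.338, 0.003, -0.001]
ft_force: [0.4, -0.3, 0.1]
grip_width: 0.0375
finger_force: 0.0
time_s: 23.33
eef_pos: [0.4372, 0.0563, 0.2575]
eef_rot: [0.941, -0.338, -0.002, 0.001]
ft_force: [0.1, 0.1, 0.3]
grip_width: 0.0376
finger_force: 0.0
j psi -39.54683755940893 turned rad 2.300288759127813 Mz -0.0269392978320822 [0.4372013  0.05631315 0.2575037 ] [0.05703383 0.11596209 0.34539231]
masked j [ 0.03009886 -0.09095754] 0.9381656537677524
6.227693602693602
```

Released and clear of everything. The movement has stayed where it was, resting on the rest.

```bash
python3 -c "
from bench import order
print(order.finish_job())"
```

```text
the job is handed in; nothing more can be done
None
```

The job is handed in at about 23 s: the rest stands flange down about 3 mm from the platform's centre, the arm is home against its stop, and the platform is raised until the rest bears on the movement, lifting it about 0.4 mm.

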